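Unload the sampling pile for plating out

ROBOT

A 6-joint arm with a two-finger parallel gripper is mounted at the origin on the work surface. World frame = base frame: x ahead of the robot, y to its left, z up, the work surface at z = 0. Lengths are in mm, angles in rad, forces in N, time in s.
With the tool pointing down it reaches from about 300 to 775 mm from the base axis. Payload 14.6 kg.
Tool frame: the origin (TCP) lies between the finger pads; the fingertips stand ahead of it and the grasp point (between the pads) lies 11 mm behind it (manip.finger_overhang is the z of the fingertips in the tool frame, in mm); z points along the fingers, y is the line along which they close (so a half turn about z gives the same grasp; the last joint's range is limited). The gripper opens to 94 mm and grips with 3 to 60 N. Pads are 16 mm wide; open, the fingers measure 119 mm over their backs; the gripper's body (75 mm by 177 mm) begins 78 mm behind the grasp point.
Start: joints at [-1.399, 0.3, 1.521, -0, 1.321, -0.067], TCP at [130.089, -534.384, 213.446] pointing down, gripper open.
Joint ranges: [-3.03, 3.03], [-0.79, 2.21], [0.23, 2.52], [-1.04, 4.18], [0, 3.07], [-2.55, 2.55]. Speed limits (rad/s): [2.22, 2.22, 2.57, 3.14, 3.14, 3.14].

INTERFACE

Orientations are given as [roll, pitch, yaw] about the fixed x, y, z axes, in that order (R = Rz(yaw) Ry(pitch) Rx(roll)).
In Python, from cell import manip gives the robot as it stands.
- The arm moves only by the tool jog_arm, never from a script. Its argument "series" is a list of rows, each a list of 7 numbers: the shift along the world's x, y, z as a fraction of full scale, then the turn, a rotation vector about the world's x, y, z as a fraction of full scale, then the closure, from 0 (fully open) to 1 (shut). In form: [[dx, dy, dz, wx, wy, wz, fingers], ...]. A call has 1 to 8 rows; each row is the pose to reach, as a shift and turn from the pose commanded when the call began; what a row does not reach only later rows make up. Full scale, the value 1, is 120 mm for a shift and 90 degrees for a turn. A row lasts 1/12 s, in which the tool goes at most 41.7 mm and 7.16 degrees, less where a joint would pass 70% of its speed; a pose out of reach is approached as far as the arm can. A call with a number of a shift or a turn outside -1 to 1 is refused whole. A call with a gripper value outside its range is refused whole. The fingers move at their own pace and stop on an object; "grip_force" is the grip in N (left out, the last holds). Time passes only in rows, so rows that repeat a pose let the fingers close. It gives the time, the measured TCP pose, the force, the opening and the grip force at its end, in the units of the state.
- manip.read_state(): the state, without advancing time (a new reading comes with each control period).
- manip.camera(name): name is "scene" or "top" or "wrist"; returns a dict with "frame" (480x640x3 uint8, red, green, blue), "vfov" (degrees; the focal length in pixels is half the picture's height over the tangent of half this angle, whatever the lens; pixels are square), "cx", "cy" (the principal point, pixels), "k1" (the pictures are not rectified: a ray, as slopes to the right and down, at radius r is drawn at 1 + k1 r^2 times it, then the intrinsics apply), "R" (3x3) and "t" (3): a world point X has camera coordinates R X + t; the wrist camera has in their place "hand_eye" (4x4, takes a point from camera to tool coordinates, whose origin is the TCP and whose axes are the flange's). Camera axes: x right, y down, z forward; pixel columns grow to the right and rows downward; lengths in mm; the calibration is good to about 2 mm. A picture is of the moment at which its call begins: read the wrist's pose just before it. There is no depth.
- manip.sign_off(): hands the job in; it is judged then, once.
The state is a dict: "clock": time; "joints": joint angles; "qd": joint speeds; "effort": joint torques, N m; "eef_pos": TCP position; "eef_rot": TCP orientation; "wrist_force": force on the tool from outside, world axes, zero at the start; "moment": the same for the moment, N m; "finger_gap": finger opening in mm; "finger_force": force on a finger pad.
Only numpy, scipy, OpenCV 4.12 (cv2) and the standard library are available. Lean on these libraries where they do the work, as an engineer would, in place of code of your own. Each camera call takes 0.05 s, during which the arm holds its last target. There are 200 camera calls.

TASK

The things for the next plating round have been carried in as one pile: a steel instrument case with a red and a yellow culture dish on its lid, and a brown sample jar on one of the dishes. Take the pile apart and lay out the bench: the jar in the middle of the magnetic stirrer's white plate, the red dish centred on the inoculation turntable, the yellow dish centred on the viewing lamp's bright window, and the case in the middle of the green tray, lengthwise and square with it. Everything ends upright; set each thing down rather than drop it, keep the jar upright all the way, and leave the bottle and the flask with the blue caps undisturbed.

Things in the scene. Friction and masses are not known exactly. Their poses are not given: they have to be found in the camera images.
- jar: Small brown glass sample jar with a paper band and a white screw cap, upright on the lid of one of the two dishes (which one varies). Glass body 40 mm in diameter and 36 mm high, a short neck, then the cap, 36 mm in diameter from 39 to 52 mm height; 52 mm high in all, about 80 g. Origin at the centre of its underside, z up.
- red_dish: Round closed culture dish with clear lid over plain red agar, 60 mm in diameter, 15 mm high, flat above and below, about 30 g; lies on one end of the case. Origin at the centre of its underside, z up.
- yellow_dish: Round closed culture dish with clear lid over yellow agar with small white colonies, 60 mm in diameter, 15 mm high, flat above and below, about 30 g; lies on the other end of the case. Origin at the centre of its underside, z up.
- case: Closed flat stainless instrument case, 66 mm wide (its x axis), 170 mm long (its y axis), 34 mm high, about 350 g; the smooth lid is the upper 22 mm, the darker base below is 2 mm narrower on each side; nothing opens. It carries the dishes, about 43 mm either side of its middle along y. Origin at the centre of its underside, on the bench. Its ends are alike.
- stirrer: Compact round magnetic stirrer, grey, 112 mm in diameter, fixed, with a white flat plate 100 mm in diameter whose top is 46 mm above the origin; a small grey dot marks the middle; a black knob on its front side. Origin at the centre of its underside on the bench. Place of the jar.
- turntable: Inoculation turntable: blue round foot 110 mm in diameter, fixed, with a flat aluminium disc 96 mm in diameter with concentric circles, its top 46 mm above the origin. The disc turns about the upright centre line with a little friction; its angle does not matter. Origin at the centre of the foot's underside on the bench. Place of the red dish.
- lamp: Dish viewing lamp: fixed flat black square box, 108 x 108 mm and 24 mm high, with a bright white round window 78 mm in diameter, flush in the middle of its top and a red switch on the front. Origin at the centre of its underside on the bench. Place of the yellow dish.
- tray: Shallow green plastic tray, fixed, 116 mm wide (its x axis) and 220 mm long (its y axis), inside 108 x 212 mm, rim 12 mm above the bench, floor 4 mm above the bench. Origin at the centre of its underside. Place of the case.
- bottle: Bystander: upright clear bottle with brown liquid and a blue cap, 56 mm in diameter, 104 mm high, loose. Origin at the centre of its underside.
- flask: Bystander: upright conical glass flask with a blue cap, 64 mm in diameter at the foot, 110 mm high, loose. Origin at the centre of its underside.
Mind the look-alikes: they are no part of the job. What is shaped like the yellow_dish but black or purple is not meant. Leave any turquoise look-alike of the red_dish alone.

How it is judged:
By the outcome, as a careful person would: the job done as asked, in the order asked, and still so for the second after the job is handed in, with the robot touching nothing.
It also fails if it takes over 106 s, if anything falls off the work surface, if the arm or the gripper's body presses on something with over 40 N, if the wrist force passes 120 N, or if a joint passes its speed limit or range.

## Working session

There is one attempt and no reset: what is moved stays moved. The work goes in short steps, Python scripts to look and compute and a tool call to move; the robot and the scene stay as the last step left them, time stands still between calls to the robot, and variables do not carry over. Pictures are saved under pics/ and viewed, at most 14 in all, crops included, and the job is handed in when it is done.

Besides the shell and the picture viewer there is one more tool, called after "Request:" in YAML: its name, and indented under it one key for each argument. jog_arm: Moves the arm, as the interface text tells. Its arguments: {"type":"object","properties":{"series":{"type":"array"},"grip_force":{"type":"number"}},"required":["series"]}

```bash
ls; mkdir -p pics; cat > h.py <<'E'
import numpy as np, cv2
from cell import manip
from scipy.spatial.transform import Rotation as Ro
def snap(n,f):
    s=manip.read_state(); c=manip.camera(n); cv2.imwrite('pics/'+f,c['frame'][:,:,::-1])
    if n=='wrist':
        H=np.array(c['hand_eye']); Rt=Ro.from_euler('xyz',s['eef_rot']).as_matrix()
        Rc=Rt@H[:3,:3]; o=Rt@H[:3,3]+np.array(s['eef_pos'])
        c['R']=Rc.T; c['t']=-Rc.T@o
    np.savez('pics/'+f[:-4]+'.npz',R=c['R'],t=c['t'],i=[c['vfov'],c['cx'],c['cy'],c['k1']])
    return c
def cal(f):
    d=np.load('pics/'+f[:-4]+'.npz'); v,cx,cy,k=d['i']; F=240/np.tan(np.radians(v)/2); return d['R'],d['t'],F,cx,cy,k
def px2w(f,uv,z):
    R,t,F,cx,cy,k=cal(f); out=[]
    for u,v in np.atleast_2d(uv):
        a=np.array([(u-cx)/F,(v-cy)/F]); p=a.copy()
        for _ in range(30): p=a/(1+k*(p@p))
        d=R.T@np.array([*p,1]); o=-R.T@t; out.append(o+d*(z-o[2])/d[2])
    return np.array(out)
def w2px(f,X):
    R,t,F,cx,cy,k=cal(f); c=np.atleast_2d(X)@R.T+t; p=c[:,:2]/c[:,2:]
    return p*(1+k*(p**2).sum(1,keepdims=True))*F+[cx,cy]
E
python3 - <<'E'
from h import *
for n in('top','scene'): c=snap(n,n+'0.png'); print(n,c['vfov'],c['cx'],c['cy'],c['k1'],-np.array(c['R']).T@c['t'])
s=manip.read_state();print(s, manip.finger_overhang)
E
```

```text
pics
top 54.8020883322469 326.4380073614649 233.61804345262308 -0.01049604935970237 [434.55437259  -3.30030232 943.169334  ]
scene 42.403547089830326 323.27211258834586 228.9317649480284 -0.15326475941609705 [1372.82983268  635.46228756 1051.4104883 ]
{'clock': 0.1, 'joints': array([-1.39858154e+00,  3.00399356e-01,  1.52148691e+00,  2.24340800e-05,
        1.32069118e+00, -6.65904518e-02]), 'qd': array([ 3.79140559e-05, -2.55674951e-03, -1.95483221e-03, -1.61392115e-03,
       -2.13107607e-03, -1.70694371e-03]), 'effort': array([ 1.46904367e-03, -5.32643545e+01, -3.53284907e+01,  7.09875533e-02,
        2.35305307e-02, -6.17485557e-05]), 'eef_pos': array([ 130.06950312, -534.18068948,  212.96551516]), 'eef_rot': array([-3.14061149e+00, -8.72117798e-05,  2.38799628e-01]), 'wrist_force': array([ 0.52508958,  0.53408526, -1.18897625]), 'moment': array([ 0.02318097,  0.01391311, -0.03129431]), 'finger_force': 0.0, 'finger_gap': 94.04824861342507} 8.0
```

View pics/top0.png

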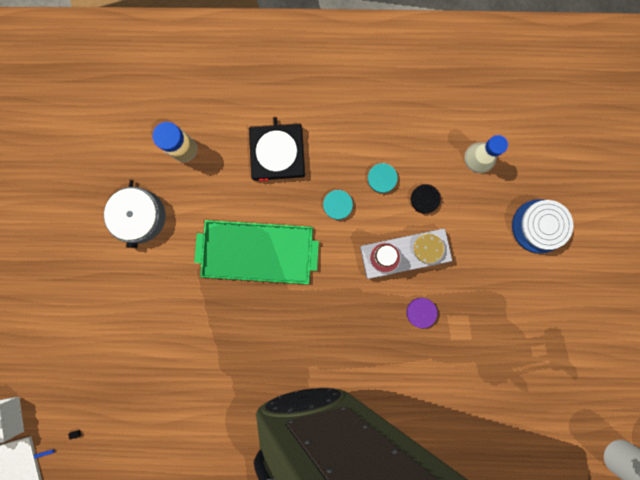

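View pics/scene0.png

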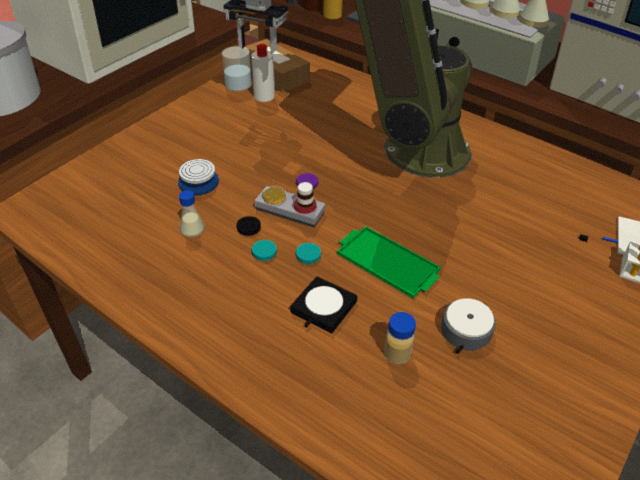

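The pictures show the jar on the red dish (top view about 385,256), the yellow dish at 429,249, the stirrer at 132,214, the lamp at 276,151, the turntable at 547,224 and the tray at 258,252. Next I take enlarged crops to measure.

```bash
python3 - <<'E'
from h import *
im=cv2.imread('pics/top0.png')
a=cv2.resize(im[215:295,350:470],None,fx=6.5,fy=6.5,interpolation=cv2.INTER_CUBIC)
cv2.imwrite('pics/c1.png',a)
hsv=cv2.cvtColor(im,cv2.COLOR_BGR2HSV); H,S,V=cv2.split(hsv)
def blob(m,seed,name,z):
    m=cv2.morphologyEx(m.astype('uint8'),cv2.MORPH_CLOSE,np.ones((5,5)))
    n,l,st,ce=cv2.connectedComponentsWithStats(m)
    k=l[seed[1],seed[0]]; c,_=cv2.findContours((l==k).astype('uint8'),0,1); c=max(c,key=cv2.contourArea)
    e=cv2.fitEllipse(c); print(name,e,cv2.minAreaRect(c),'n',st[k][4],px2w('top0.png',[e[0]],z)[0].round(1)); return c
wh=(S<60)&(V>170)
blob(wh,(140,205),'stir',46); blob(wh,(276,151),'lamp',24); blob(wh,(547,224),'turn',46)
c=blob((H>50)&(H<75)&(S>150),(258,252),'tray',12)
print(px2w('top0.png',[(132,213)],46))
E
```

```text
stir ((129.20770263671875, 213.60598754882812), (50.302894592285156, 51.88739776611328), 45.284183502197266) ((129.5, 213.5), (51.0, 51.0), 90.0) n 2122 [525.6 398.2  46. ]
lamp ((275.8857116699219, 150.42642211914062), (39.320858001708984, 40.17209243774414), 62.760841369628906) ((276.0, 150.5), (39.0, 40.0), 90.0) n 1297 [661.3 115.9  24. ]
turn ((547.6958618164062, 224.1154022216797), (48.246070861816406, 49.985870361328125), 118.43679809570312) ((548.0, 224.0), (48.0, 50.0), 90.0) n 1964 [ 520.1 -417.9   46. ]
tray ((256.493408203125, 251.88404846191406), (62.650115966796875, 137.57254028320312), 93.51112365722656) ((256.192626953125, 251.9182891845703), (121.63766479492188, 56.57710647583008), 3.5763344764709473) n 6481 [456.3 151.   12. ]
[[526.90856144 392.69998181  46.        ]]
```

View pics/c1.png

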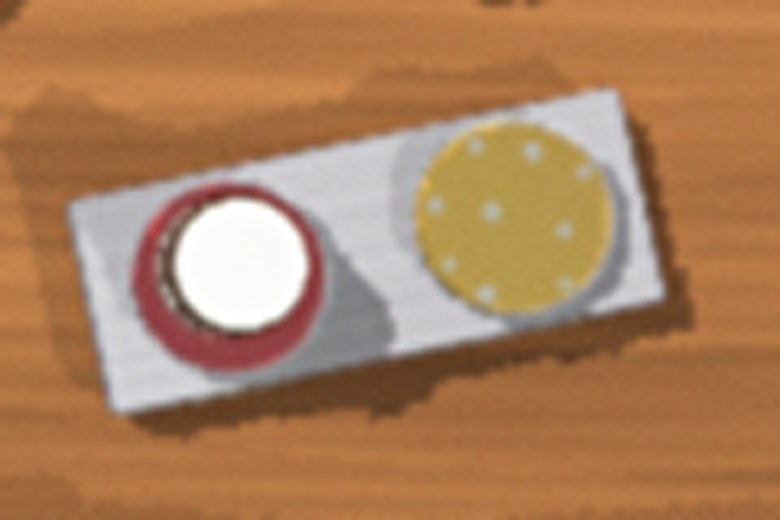

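The crop shows the lid's corners at (70,203), (620,88), (664,297) and (115,412). The red dish is at (229,277), the cap at (241,264) and the yellow dish at (515,217).

```bash
python3 - <<'E'
from h import *
P=lambda u,v:((u+.5)/6.5-.5+350,(v+.5)/6.5-.5+215)
f='top0.png'
c=px2w(f,[P(70,203),P(620,88),P(664,297),P(115,412)],34); print(c.round(1),c.mean(0).round(1))
d=(c[1]-c[0]+c[2]-c[3]); w=c[0]-c[3]+c[1]-c[2]; print('yaw long',np.degrees(np.arctan2(d[0],-d[1])),'wid',np.degrees(np.arctan2(w[1],w[0])),np.linalg.norm(d)/2,np.linalg.norm(w)/2)
for n,p,z in(('red',P(229,277),49),('cap',P(241,264),101),('yel',P(515,217),49)): print(n,px2w(f,[p],z).round(1))
im=cv2.imread('pics/top0.png')
b=np.hstack([cv2.resize(im[170:255,90:175],(395,395),interpolation=2),cv2.resize(im[205:295,190:325],None,fx=395/90,fy=395/90,interpolation=2)[:, :]])
print(b.shape)
t=im[205:300,190:325]; cv2.imwrite('pics/c2.png',cv2.resize(t,None,fx=5.8,fy=5.8,interpolation=2))
E
```

```text
[[ 471.6  -56.6   34. ]
 [ 509.6 -222.1   34. ]
 [ 446.8 -235.5   34. ]
 [ 409.   -71.1   34. ]] [ 459.3 -146.3   34. ]
yaw long 12.913299456778391 wid 12.52618675091429 169.2854303025472 64.2245431073605
red [[ 450.  -103.1   49. ]]
cap [[ 452.8 -100.6  101. ]]
yel [[ 469.4 -187.6   49. ]]
(395, 987, 3)
```

View pics/c2.png

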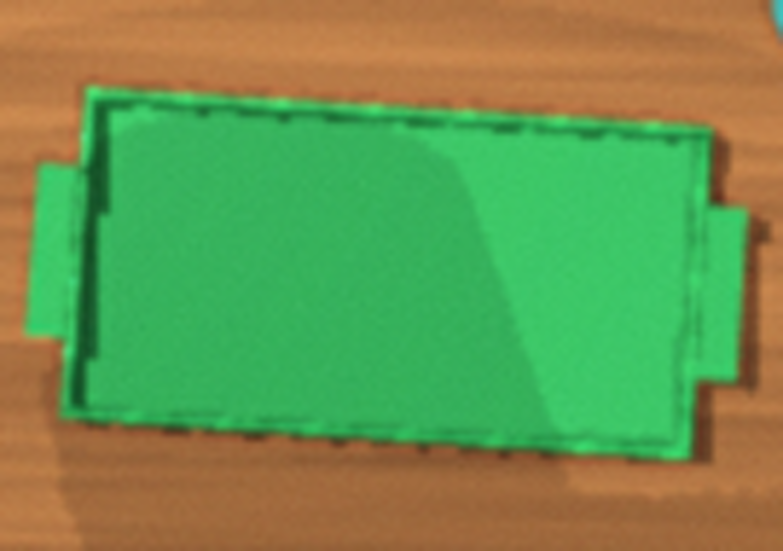

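Request:
jog_arm:
  series:
    - [0.677,0.862,0.1,0,0,0.247,0]
    - [0.677,0.862,0.1,0,0,0.247,0]
    - [0.677,0.862,0.1,0,0,0.247,0]
    - [0.677,0.862,0.1,0,0,0.247,0]
    - [0.677,0.862,0.1,0,0,0.247,0]

```text
clock: 0.52
eef_pos: [212.6, -429.7, 225.9]
eef_rot: [3.141, 0.0, 0.63]
wrist_force: [-0.4, -0.0, -0.6]
finger_gap: 93.9
finger_force: 0.0
```

Request:
jog_arm:
  series:
    - [0.677,0.862,0.1,0,0,0.247,0]
    - [0.677,0.862,0.1,0,0,0.247,0]
    - [0.677,0.862,0.1,0,0,0.247,0]
    - [0.677,0.862,0.1,0,0,0.247,0]
    - [0.677,0.862,0.1,0,0,0.247,0]

```text
clock: 0.93
eef_pos: [293.3, -327.2, 237.6]
eef_rot: [3.141, 0.0, 1.016]
wrist_force: [-0.4, -0.9, -0.1]
finger_gap: 93.9
finger_force: 0.0
```

Request:
jog_arm:
  series:
    - [0.677,0.862,0.1,0,0,0.247,0]
    - [0.677,0.862,0.1,0,0,0.247,0]
    - [0.677,0.862,0.1,0,0,0.247,0]
    - [0.677,0.862,0.1,0,0,0.247,0]
    - [0.677,0.862,0.1,0,0,0.247,0]

```text
clock: 1.35
eef_pos: [374.4, -224.3, 249.3]
eef_rot: [-3.141, 0.0, 1.402]
wrist_force: [-0.2, -0.5, -0.2]
finger_gap: 93.8
finger_force: 0.0
```

Request:
jog_arm:
  series:
    - [0.677,0.862,0,0,0,0.248,0]
    - [0.677,0.862,0,0,0,0.248,0]
    - [0.677,0.862,0,0,0,0.248,0]
    - [0.677,0.862,0,0,0,0.248,0]
    - [0.677,0.862,0,0,0,0.248,0]
    - [0.677,0.862,0,0,0,0.248,0]

```text
clock: 1.85
eef_pos: [454.5, -122.6, 248.9]
eef_rot: [-3.14, -0.0, 1.787]
wrist_force: [-0.3, 0.3, -0.7]
finger_gap: 94.1
finger_force: 0.0
```

```bash
python3 - <<'E'
from h import *
f='top0.png'
P=lambda u,v:((u+.5)/5.8-.5+190,(v+.5)/5.8-.5+205)
c=px2w(f,[P(86,88),P(713,127),P(692,460),P(60,417)],12); print(c.round(1),c.mean(0).round(1))
d=(c[1]-c[0]+c[2]-c[3]); w=c[0]-c[3]+c[1]-c[2]; print('yaw long',np.degrees(np.arctan2(d[0],-d[1])),'wid',np.degrees(np.arctan2(w[1],w[0])),np.linalg.norm(d)/2,np.linalg.norm(w)/2)
c=snap('wrist','w1.png'); s=manip.read_state(); print(s['clock'],s['eef_pos'],s['eef_rot'],s['joints'])
print(w2px('w1.png',[[452.8,-100.6,101],[450,-103,49],[469.4,-187.6,49],[459.3,-146.3,34]]))
E
```

```text
[[519.3 258.8  12. ]
 [509.7  39.1  12. ]
 [394.2  43.9  12. ]
 [404.5 263.7  12. ]] [456.9 151.4  12. ]
yaw long -2.59231969816713 wid -2.3796082826464544 219.96392953786858 115.20844123094913
1.9 [ 454.26627475 -122.76755103  249.08016217] [-3.14071344e+00 -3.41562840e-05  1.78690312e+00] [-3.41562643e-01  9.38457798e-02  1.68352942e+00 -4.45714705e-04
  1.36498156e+00 -5.57578191e-01]
[[328.94311154 199.73213047]
 [324.65050436 190.3609924 ]
 [325.45022412 282.63415579]
 [324.40310134 234.46851673]]
```

View pics/w1.png

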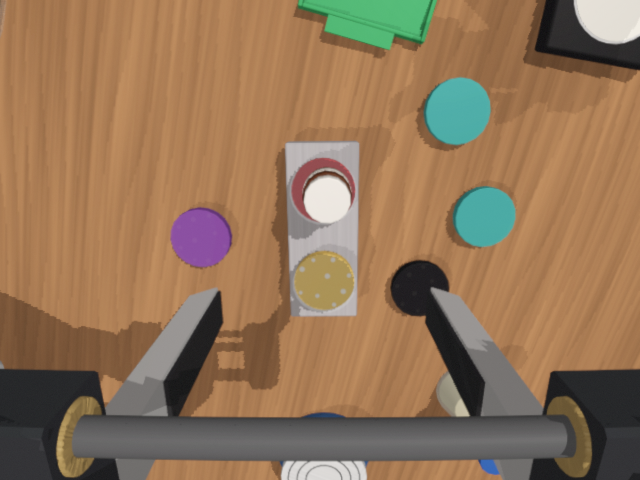

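The wrist view shows the cap at (327,198), the red dish at (323,190) and the yellow dish at (324,281). That agrees with the top camera to about 1–2 mm, so I go down to the jar.

Request:
jog_arm:
  series:
    - [-0.02,0.19,-0.3,0,0,0,0]
    - [-0.02,0.19,-0.6,0,0,0,0]
    - [-0.02,0.19,-0.9,0,0,0,0]
    - [-0.02,0.19,-0.9,0,0,0,0]
    - [-0.02,0.19,-0.9,0,0,0,0]

```text
clock: 2.32
eef_pos: [451.8, -99.2, 141.5]
eef_rot: [-3.139, -0.001, 1.789]
wrist_force: [1.4, 0.1, 0.1]
finger_gap: 94.1
finger_force: 0.0
```

Request:
jog_arm:
  series:
    - [0,0,-0.17,0,0,0,0]
    - [0,0,-0.34,0,0,0,0]
    - [0,0,-0.5,0,0,0,0]
    - [0,0,-0.5,0,0,0,0]
    - [0,0,-0.5,0,0,0,0]
    - [0,0,-0.5,0,0,0,0]

```text
clock: 2.82
eef_pos: [453.7, -98.6, 83.8]
eef_rot: [3.139, 0.001, 1.791]
wrist_force: [0.3, -0.3, -0.1]
finger_gap: 94.3
finger_force: 0.0
```

```bash
python3 - <<'E'
from h import *
snap('wrist','w2.png'); s=manip.read_state(); print(s['clock'],s['eef_pos'],s['eef_rot'])
snap('top','t2.png')
E
```

```text
2.8667 [453.68809798 -98.48527493  83.61487558] [3.13892613e+00 1.52774623e-03 1.79155117e+00]
```

View pics/w2.png

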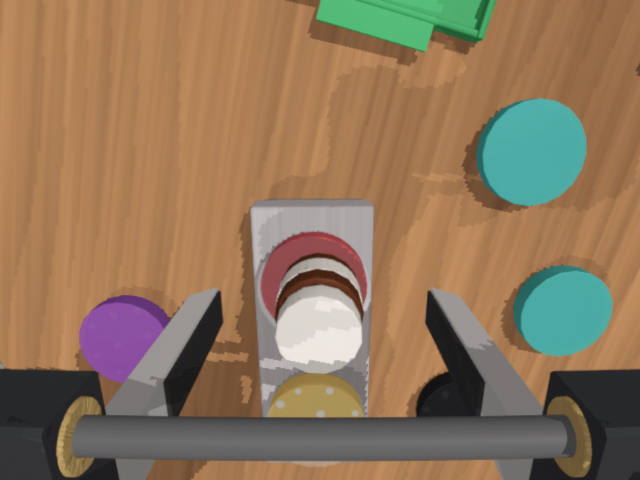

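The cap is at about (319,330) and the gripper midline at about 324, so the TCP is about 2 mm off along x. I correct that, descend and grip.

```bash
python3 - <<'E'
from h import *
print(px2w('w2.png',[(319,330)],101),px2w('w2.png',[(314,284)],49),px2w('w1.png',[(327,198)],101),px2w('w1.png',[(323,190),(324,281)],49))
print(w2px('w2.png',[[453.7,-98.5,83.6],[453.7,-98.5,101]]))
E
```

```text
[[451.14038583 -98.44054719 101.        ]] [[ 448.46566579 -100.48704402   49.        ]] [[451.0742197 -99.6183192 101.       ]] [[ 448.52021137 -102.99921869   49.        ]
 [ 467.72536569 -186.29075914   49.        ]]
[[324.98097841 312.19623365]
 [325.17682182 331.36532477]]
```

Request:
jog_arm:
  series:
    - [-0.015,-0.01,-0.06,0,0,0,0]
    - [-0.015,-0.01,-0.12,0,0,0,0]
    - [-0.015,-0.01,-0.18,0,0,0,0]
    - [-0.015,-0.01,-0.18,0,0,0,0]

```text
clock: 3.25
eef_pos: [450.1, -98.8, 58.3]
eef_rot: [-3.14, -0.001, 1.792]
wrist_force: [-0.5, 0.1, -0.0]
finger_gap: 93.7
finger_force: 0.0
```

Request:
jog_arm:
  series:
    - [0,0,0.01,0,0,0,0.4]
    - [0,0,0.01,0,0,0,0.5]
    - [0,0,0.01,0,0,0,0.6]
    - [0,0,0.01,0,0,0,0.65]
    - [0,0,0.01,0,0,0,0.65]
    - [0,0,0.01,0,0,0,0.65]
  grip_force: 15

```text
clock: 3.75
eef_pos: [450.9, -99.0, 61.1]
eef_rot: [3.141, 0.0, 1.792]
wrist_force: [-0.1, -0.9, -0.0]
finger_gap: 57.6
finger_force: 0.0
```

Request:
jog_arm:
  series:
    - [0,0,0,0,0,0,0.7]
    - [0,0,0,0,0,0,0.7]
    - [0,0,0,0,0,0,0.7]
    - [0,0,0,0,0,0,0.7]

```text
clock: 4.08
eef_pos: [450.9, -99.0, 61.1]
eef_rot: [3.142, 0.0, 1.792]
wrist_force: [-0.1, -0.5, 1.0]
finger_gap: 39.5
finger_force: 15.0
```

Request:
jog_arm:
  series:
    - [0,0,0.05,0,0,0,0.7]
    - [0,0,0.15,0,0,0,0.7]
    - [0,0,0.32,0,0,0,0.7]
    - [0,0,0.52,0,0,0,0.7]
    - [0,0,0.72,0,0,0,0.7]
    - [0,0,0.88,0,0,0,0.7]
    - [0,0,0.96,0,0,0,0.7]
    - [0,0,1.0,0,0,0,0.7]

```text
clock: 4.75
eef_pos: [451.2, -99.1, 182.4]
eef_rot: [3.14, 0.001, 1.792]
wrist_force: [0.0, 0.6, -1.3]
finger_gap: 39.4
finger_force: 15.0
```

Request:
jog_arm:
  series:
    - [0.01,0.06,0,0,0,0,0.7]
    - [0.025,0.17,0,0,0,0,0.7]
    - [0.05,0.33,0,0,0,0,0.7]
    - [0.075,0.5,0,0,0,0,0.7]
    - [0.1,0.665,0,0,0,0,0.7]
    - [0.125,0.827,0,0,0,0,0.7]

```text
clock: 5.25
eef_pos: [465.3, 1.7, 179.6]
eef_rot: [-3.139, -0.001, 1.792]
wrist_force: [0.8, -0.6, -1.1]
finger_gap: 39.6
finger_force: 15.0
```

Request:
jog_arm:
  series:
    - [0.025,0.165,0,0,0,0,0.7]
    - [0.05,0.33,0,0,0,0,0.7]
    - [0.075,0.5,0,0,0,0,0.7]
    - [0.1,0.665,0,0,0,0,0.7]
    - [0.125,0.827,0,0,0,0,0.7]

```text
clock: 5.67
eef_pos: [480.2, 100.9, 179.5]
eef_rot: [-3.139, -0.0, 1.793]
wrist_force: [-0.5, -0.1, -0.8]
finger_gap: 39.8
finger_force: 15.0
```

Request:
jog_arm:
  series:
    - [0.025,0.165,0,0,0,0,0.7]
    - [0.05,0.33,0,0,0,0,0.7]
    - [0.075,0.5,0,0,0,0,0.7]
    - [0.1,0.665,0,0,0,0,0.7]
    - [0.125,0.827,0,0,0,0,0.7]

```text
clock: 6.08
eef_pos: [495.2, 200.1, 179.4]
eef_rot: [-3.139, 0.0, 1.792]
wrist_force: [0.6, 0.5, -0.8]
finger_gap: 39.7
finger_force: 15.0
```

Request:
jog_arm:
  series:
    - [0.025,0.165,0,0,0,0,0.7]
    - [0.05,0.33,0,0,0,0,0.7]
    - [0.075,0.49,0,0,0,0,0.7]
    - [0.095,0.63,0,0,0,0,0.7]
    - [0.112,0.74,0,0,0,0,0.7]
    - [0.12,0.8,0,0,0,0,0.7]
    - [0.125,0.827,0,0,0,0,0.7]
    - [0.125,0.827,0,0,0,0,0.7]

```text
clock: 6.75
eef_pos: [510.7, 298.1, 180.4]
eef_rot: [-3.141, 0.0, 1.793]
wrist_force: [0.9, -0.3, -0.7]
finger_gap: 39.7
finger_force: 15.0
```

```bash
python3 - <<'E'
from h import *
snap('wrist','w3.png'); s=manip.read_state(); print(s['clock'],s['eef_pos'],s['eef_rot'],s['finger_gap'])
print(w2px('w3.png',[[526,397,46]]))
a=cv2.imread('pics/w3.png'); b=cv2.imread('pics/top0.png')[180:250,90:180]
cv2.imwrite('pics/v3.png',np.hstack([cv2.resize(a,(500,375)),cv2.resize(b,(300,233))[:,:]  if 0 else cv2.copyMakeBorder(cv2.resize(b,(300,233),interpolation=2),0,142,0,0,0)]))
E
```

```text
6.8 [510.74405267 297.6495296  180.65931535] [-3.14102087e+00  2.56229601e-04  1.79226357e+00] 39.92032486527425
[[378.59405059 100.79495378]]
```

View pics/w3.png

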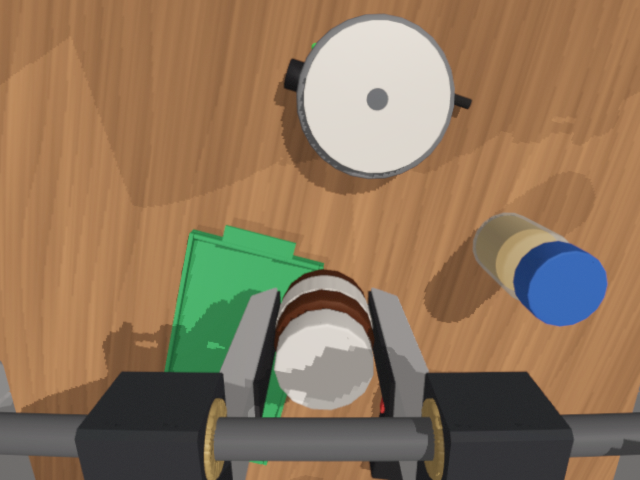

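The dot is at (377,98.5), predicted at (378.6,100.8), so I aim for about (525.3, 398.4).

Request:
jog_arm:
  series:
    - [0.01,0.06,0,0,0,0,0.7]
    - [0.03,0.2,0,0,0,0,0.7]
    - [0.055,0.4,0,0,0,0,0.7]
    - [0.085,0.6,0,0,0,0,0.7]
    - [0.11,0.76,0,0,0,0,0.7]
    - [0.12,0.837,0,0,0,0,0.7]
    - [0.12,0.837,0,0,0,0,0.7]

```text
clock: 7.38
eef_pos: [525.1, 399.4, 180.6]
eef_rot: [-3.141, 0.0, 1.793]
wrist_force: [0.4, -0.1, -0.4]
finger_gap: 39.6
finger_force: 15.0
```

Request:
jog_arm:
  series:
    - [0,0,-0.08,0,0,0,0.7]
    - [0,0,-0.22,0,0,0,0.7]
    - [0,0,-0.4,0,0,0,0.7]
    - [0,0,-0.6,0,0,0,0.7]
    - [0,0,-0.78,0,0,0,0.7]
    - [0,0,-0.9,0,0,0,0.7]
    - [0,0,-0.95,0,0,0,0.7]
    - [0,0,-0.95,0,0,0,0.7]

```text
clock: 8.05
eef_pos: [524.8, 396.9, 65.4]
eef_rot: [-3.139, 0.001, 1.791]
wrist_force: [-0.7, -0.7, -1.1]
finger_gap: 39.3
finger_force: 15.0
```

```bash
python3 - <<'E'
from h import *
print(px2w('w3.png',[(377,98.5)],46))
snap('wrist','w4.png'); s=manip.read_state(); print(s['clock'],s['eef_pos'],s['eef_rot'],s['finger_gap'],s['wrist_force'])
E
```

```text
[[524.56053301 398.21122648  46.        ]]
8.1 [525.32877893 397.54077087  66.98535908] [-3.14107612e+00  2.75976779e-04  1.79152916e+00] 39.35787504946724 [-0.20419837 -0.67513822 -0.00195198]
```

Request:
jog_arm:
  series:
    - [0,0,-0.02,0,0,0,0.7]
    - [0,0,-0.04,0,0,0,0.7]
    - [0,0,-0.055,0,0,0,0.7]
    - [0,0,-0.065,0,0,0,0.7]
    - [0,0,-0.07,0,0,0,0.7]
    - [0,0,-0.07,0,0,0,0.7]
    - [0,0,-0.07,0,0,0,0.7]

```text
clock: 8.68
eef_pos: [525.3, 398.5, 58.8]
eef_rot: [3.141, -0.0, 1.792]
wrist_force: [-0.7, -0.4, -0.4]
finger_gap: 39.3
finger_force: 15.0
```

Request:
jog_arm:
  series:
    - [0,0,-0.003,0,0,0,0.7]
    - [0,0,-0.006,0,0,0,0.7]
    - [0,0,-0.008,0,0,0,0.7]
    - [0,0,-0.008,0,0,0,0.7]

```text
clock: 9.02
eef_pos: [525.3, 398.4, 58.1]
eef_rot: [3.141, -0.0, 1.792]
wrist_force: [-2.5, -1.9, 6.3]
finger_gap: 39.8
finger_force: 15.0
```

Contact. I release and rise, then head back to the pile.

Request:
jog_arm:
  series:
    - [0,0,0.002,0,0,0,0.5]
    - [0,0,0.002,0,0,0,0.3]
    - [0,0,0.002,0,0,0,0.2]
    - [0,0,0.002,0,0,0,0.2]
    - [0,0,0.002,0,0,0,0.2]

```text
clock: 9.43
eef_pos: [525.2, 398.4, 57.8]
eef_rot: [-3.141, 0.0, 1.792]
wrist_force: [-0.2, -0.5, 0.3]
finger_gap: 69.8
finger_force: 0.0
```

Request:
jog_arm:
  series:
    - [0,0,0.1,0,0,0,0.2]
    - [0,0,0.3,0,0,0,0.2]
    - [0,0,0.6,0,0,0,0.1]
    - [0,0,0.9,0,0,0,0]
    - [0,0,0.998,0,0,0,0]
    - [0,0,0.998,0,0,0,0]

```text
clock: 9.93
eef_pos: [526.3, 399.1, 182.7]
eef_rot: [3.135, -0.003, 1.792]
wrist_force: [-0.4, -0.4, -0.3]
finger_gap: 93.3
finger_force: 0.0
```

```bash
python3 - <<'E'
from h import *
snap('top','t5.png');snap('wrist','w5.png'); s=manip.read_state(); print(s['clock'],s['eef_pos'],s['eef_rot'])
print(w2px('w5.png',[[525.3,398.4,98],[524.8,398.3,46]]))
E
```

```text
10.0333 [525.09486205 398.26639368 177.52573096] [-3.14156007e+00 -1.44035494e-05  1.79229305e+00]
[[323.77751426 254.99578761]
 [322.94073904 232.91689598]]
```

View pics/w5.png

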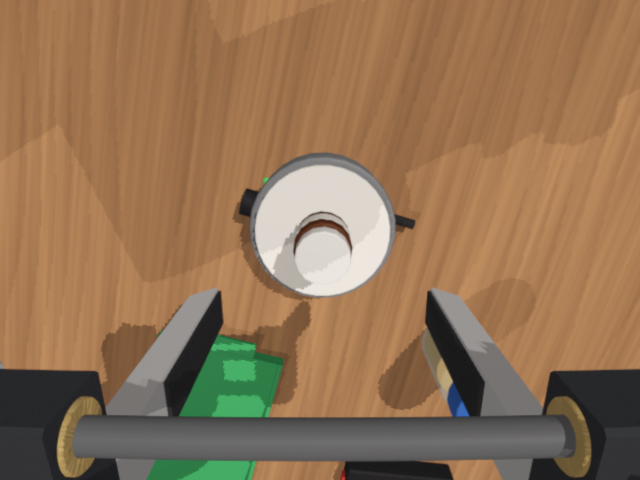

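```bash
python3 - <<'E'
from h import *
a=cv2.imread('pics/w5.png'); cv2.imwrite('pics/c5.png',cv2.resize(a[145:305,220:420],None,fx=3.7,fy=3.7,interpolation=2))
E
```

```text
(no output)
```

View pics/c5.png

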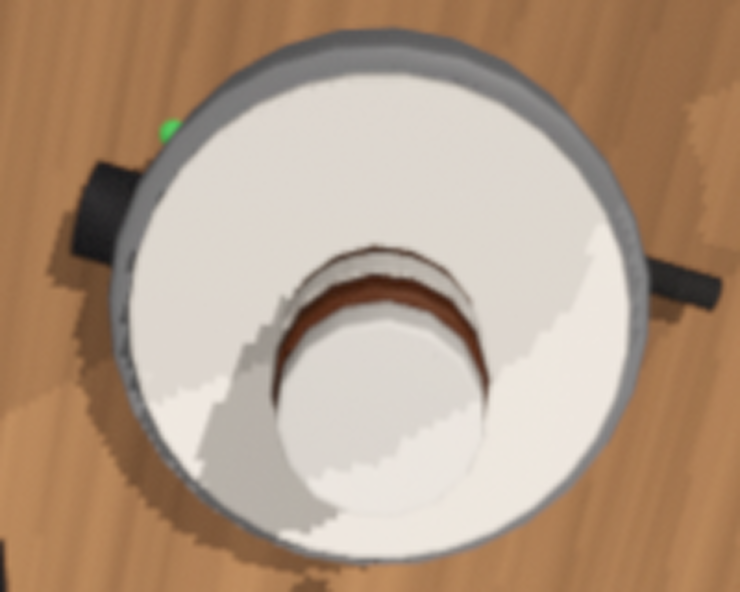

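```bash
python3 - <<'E'
from h import *
print(px2w('w5.png',[(322.7,230)],46),px2w('w5.png',[(323.2,258.2)],98),px2w('w5.png',[(322.8,230),],46))
# outline of the plate/cap predicted vs. measured extents
an=np.linspace(0,6.28,60)
for x,y,z,r in((524.8,398.3,46,50),(525.3,398.4,98,18)):
    p=w2px('w5.png',np.c_[x+r*np.cos(an),y+r*np.sin(an),0*an+z]); print(p.min(0),p.max(0))
# top view
im=cv2.imread('pics/t5.png'); a=im[180:250,85:180]
g=w2px('t5.png',[[525.3,398.4,98],[524.8,398.3,46]]); print(g)
cv2.imwrite('pics/c5b.png',cv2.resize(a,None,fx=8,fy=8,interpolation=2))
E
```

```text
[[524.13747392 400.44051213  46.        ]] [[525.4105953 396.2638528  98.       ]] [[524.20954729 400.45668267  46.        ]]
[255.39379464 164.78809884] [390.36542469 295.17453698]
[294.93563542 227.03980816] [352.6279858  281.85937116]
[[116.78173071 210.7134376 ]
 [129.12569    214.0177558 ]]
```

View pics/c5b.png

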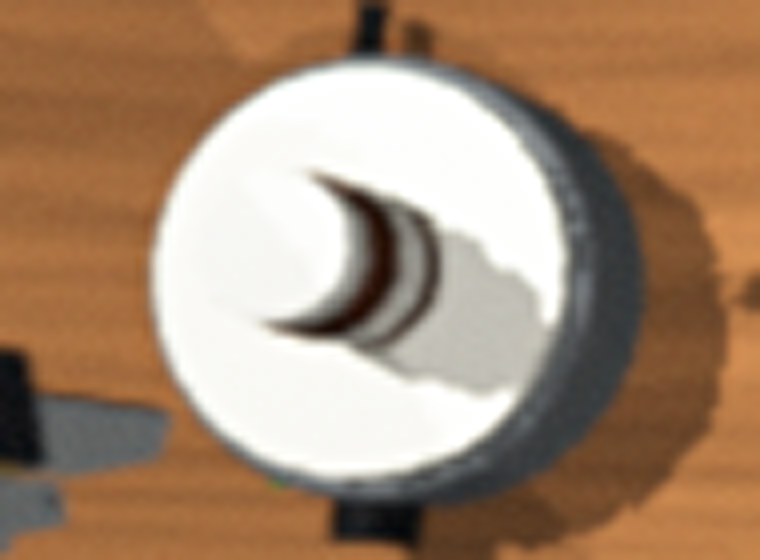

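```bash
cat >> h.py <<'E'
from scipy.optimize import least_squares
def disc(f,mask,seed,z,r,g):
    """fit projected circle (radius r, height z) to a colour blob's bounding box; g = first guess xy"""
    m=cv2.morphologyEx(mask.astype('uint8'),cv2.MORPH_CLOSE,np.ones((7,7)))
    l=cv2.connectedComponents(m)[1]; k=l[seed[1],seed[0]]
    if k==0: print('no blob'); return
    c,_=cv2.findContours((l==k).astype('uint8'),0,1); c=cv2.convexHull(max(c,key=cv2.contourArea))[:,0]
    lo,hi=c.min(0)-.5,c.max(0)+.5; an=np.linspace(0,6.28,181)
    def e(q):
        p=w2px(f,np.c_[q[0]+r*np.cos(an),q[1]+r*np.sin(an),0*an+z]); return np.r_[p.min(0)-lo,p.max(0)-hi]
    s=least_squares(e,g); print(f,s.x.round(1),s.fun.round(1)); return s.x
def hsv(f): return cv2.split(cv2.cvtColor(cv2.imread('pics/'+f),cv2.COLOR_BGR2HSV))
E
python3 - <<'E'
from h import *
H,S,V=hsv('t5.png'); f='t5.png'
print(H[250:262,384],S[250:262,384],V[255,375:395],H[249,429],S[249,429],H[270,400],S[270,400])
disc(f,((H>165)|(H<6))&(S>110),(384,258),47,29,[450,-103])
disc(f,(H>18)&(H<32)&(S>110),(429,251),47,29,[469,-187])
wh=(S<60)&(V>170)
disc(f,wh,(276,151),24,39,[661,116]); disc(f,wh,(547,224),46,48,[520,-418])
E
```

```text
[179 179 179 179   0 179 179 179 179 179   0 179] [134 137 133 136 134 138 137 136 139 137 133 136] [152 152 153 154 151 150 149 148 150 148 149 149 150 151 151 149 149 147
 148 147] 22 143 126 6
t5.png [ 449.5 -102.8] [-1. -1.  1.  1.]
t5.png [ 469.5 -187.4] [-0.  -0.5  0.   0.5]
t5.png [661.2 115.7] [ 1.2  1.  -1.2 -0.9]
t5.png [ 520.5 -418.5] [ 0.7 -0.2 -0.7  0.2]
```

Request:
jog_arm:
  series:
    - [-0.03,-0.2,0,0,0,0,0]
    - [-0.08,-0.52,0,0,0,0,0]
    - [-0.126,-0.836,0,0,0,0,0]

```text
clock: 10.28
eef_pos: [508.7, 296.9, 175.2]
eef_rot: [-3.138, 0.001, 1.794]
wrist_force: [1.4, -0.8, 1.9]
finger_gap: 94.6
finger_force: 0.0
```

Request:
jog_arm:
  series:
    - [-0.042,-0.28,0,0,0,0,0]
    - [-0.084,-0.56,0,0,0,0,0]
    - [-0.126,-0.836,0,0,0,0,0]

```text
clock: 10.53
eef_pos: [493.7, 195.9, 175.9]
eef_rot: [-3.139, 0.0, 1.792]
wrist_force: [0.6, -0.5, 1.1]
finger_gap: 94.1
finger_force: 0.0
```

Request:
jog_arm:
  series:
    - [-0.042,-0.28,0,0,0,0,0]
    - [-0.084,-0.56,0,0,0,0,0]
    - [-0.126,-0.836,0,0,0,0,0]

```text
clock: 10.78
eef_pos: [478.6, 95.8, 176.0]
eef_rot: [-3.139, -0.0, 1.792]
wrist_force: [0.5, 0.5, 0.1]
finger_gap: 93.9
finger_force: 0.0
```

Request:
jog_arm:
  series:
    - [-0.042,-0.28,0,0,0,0,0]
    - [-0.084,-0.56,0,0,0,0,0]
    - [-0.126,-0.836,0,0,0,0,0]

```text
clock: 11.03
eef_pos: [463.4, -4.4, 176.2]
eef_rot: [-3.139, -0.001, 1.792]
wrist_force: [0.6, -0.2, 0.4]
finger_gap: 93.9
finger_force: 0.0
```

Request:
jog_arm:
  series:
    - [-0.042,-0.28,0,0,0,0,0]
    - [-0.08,-0.54,0,0,0,0,0]
    - [-0.11,-0.72,0,0,0,0,0]
    - [-0.126,-0.836,0,0,0,0,0]
    - [-0.126,-0.836,0,0,0,0,0]
    - [-0.126,-0.836,0,0,0,0,0]
    - [-0.126,-0.836,0,0,0,0,0]

```text
clock: 11.62
eef_pos: [449.4, -102.5, 176.9]
eef_rot: [-3.14, -0.001, 1.793]
wrist_force: [0.1, 0.6, -0.2]
finger_gap: 93.7
finger_force: 0.0
```

```bash
python3 - <<'E'
from h import *
f='w6.png'; snap('wrist',f); s=manip.read_state(); print(s['clock'],s['eef_pos'],s['eef_rot'])
H,S,V=hsv(f)
u=w2px(f,[[449.5,-103.3,49],[469,-187.5,49]]).astype(int); print(u)
disc(f,((H>165)|(H<6))&(S>110),u[0],47,29,[450,-103])
disc(f,(H>18)&(H<32)&(S>110),u[1],47,29,[469,-187])
E
```

```text
11.6667 [ 449.54429296 -102.29824525  177.10825579] [-3.14065432e+00 -6.85433519e-04  1.79322044e+00]
[[324 235]
 [325 341]]
w6.png [ 448.8 -102.7] [-2.1 -0.6  2.1  0.8]
w6.png [ 467.8 -185.2] [-1.7  1.3  1.7 -1.4]
```

View pics/w6.png

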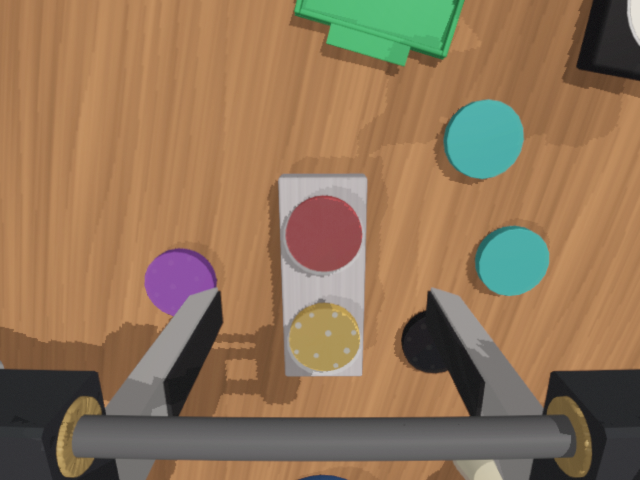

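The pile is undisturbed, with the red dish at (324,234) and the yellow at (325,337). I go down to the red dish.

Request:
jog_arm:
  series:
    - [0,0,-0.2,0,0,0,0]
    - [0,0,-0.5,0,0,0,0]
    - [0,0,-0.75,0,0,0,0.1]
    - [0,0,-0.9,0,0,0,0.1]
    - [0,0,-0.98,0,0,0,0.1]
    - [0,0,-1.0,0,0,0,0.1]

```text
clock: 12.17
eef_pos: [449.1, -102.3, 56.3]
eef_rot: [-3.139, -0.001, 1.793]
wrist_force: [-0.4, -0.0, 0.3]
finger_gap: 84.5
finger_force: 0.0
```

Request:
jog_arm:
  series:
    - [0,0,-0.05,0,0,0,0.1]
    - [0,0,-0.1,0,0,0,0.1]
    - [0,0,-0.105,0,0,0,0.1]
    - [0,0,-0.105,0,0,0,0.2]
    - [0,0,-0.105,0,0,0,0.3]
    - [0,0,-0.105,0,0,0,0.4]
    - [0,0,-0.105,0,0,0,0.45]
    - [0,0,-0.105,0,0,0,0.45]
  grip_force: 10

```text
clock: 12.83
eef_pos: [449.8, -103.3, 45.4]
eef_rot: [3.141, 0.0, 1.792]
wrist_force: [-0.9, -0.5, 3.0]
finger_gap: 59.8
finger_force: 10.0
```

Request:
jog_arm:
  series:
    - [0,0,0,0,0,0,0.45]
    - [0,0,0,0,0,0,0.45]

```text
clock: 13.0
eef_pos: [449.8, -103.3, 45.4]
eef_rot: [3.141, 0.0, 1.792]
wrist_force: [-0.5, -0.0, 5.2]
finger_gap: 59.7
finger_force: 10.0
```

Request:
jog_arm:
  series:
    - [0,0,0.03,0,0,0,0.45]
    - [0,0,0.12,0,0,0,0.45]
    - [0,0,0.3,0,0,0,0.45]
    - [0,0,0.52,0,0,0,0.45]
    - [0,0,0.74,0,0,0,0.45]
    - [0,0,0.9,0,0,0,0.45]
    - [0,0,0.98,0,0,0,0.45]
    - [0,0,1.0,0,0,0,0.45]

```text
clock: 13.67
eef_pos: [450.1, -103.4, 166.5]
eef_rot: [3.139, 0.001, 1.792]
wrist_force: [-0.1, 0.3, 0.4]
finger_gap: 59.8
finger_force: 10.0
```

Request:
jog_arm:
  series:
    - [0.01,-0.06,0,0,0,0,0.45]
    - [0.04,-0.18,0,0,0,0,0.45]
    - [0.08,-0.35,0,0,0,0,0.45]
    - [0.12,-0.53,0,0,0,0,0.45]
    - [0.16,-0.7,0,0,0,0,0.45]
    - [0.196,-0.875,0,0,0,0,0.45]

```text
clock: 14.17
eef_pos: [472.8, -209.5, 163.2]
eef_rot: [-3.14, -0.002, 1.792]
wrist_force: [-0.7, -0.1, -1.0]
finger_gap: 59.6
finger_force: 10.0
```

Request:
jog_arm:
  series:
    - [0.04,-0.18,0,0,0,0,0.45]
    - [0.08,-0.35,0,0,0,0,0.45]
    - [0.12,-0.53,0,0,0,0,0.45]
    - [0.15,-0.67,0,0,0,0,0.45]
    - [0.175,-0.78,0,0,0,0,0.45]
    - [0.19,-0.85,0,0,0,0,0.45]
    - [0.196,-0.875,0,0,0,0,0.45]
    - [0.196,-0.875,0,0,0,0,0.45]

```text
clock: 14.83
eef_pos: [496.3, -313.5, 163.9]
eef_rot: [-3.14, -0.001, 1.792]
wrist_force: [0.1, 0.0, -0.4]
finger_gap: 59.9
finger_force: 10.0
```

Request:
jog_arm:
  series:
    - [0,0,0,0,0,0,0.45]
    - [0,0,0,0,0,0,0.45]

```text
clock: 15.0
eef_pos: [496.6, -312.6, 164.9]
eef_rot: [-3.141, -0.0, 1.793]
wrist_force: [-0.5, -0.2, -1.2]
finger_gap: 59.7
finger_force: 10.0
```

```bash
python3 - <<'E'
from h import *
f='w7.png'; snap('wrist',f); s=manip.read_state(); print(s['clock'],s['eef_pos'],s['eef_rot'],s['finger_gap'])
an=np.linspace(0,6.28,181)
p=w2px(f,np.c_[520.3+48*np.cos(an),-418.2+48*np.sin(an),0*an+46]); print(p.min(0),p.max(0),w2px(f,[520.3,-418.2,46]))
x,y=s['eef_pos'][:2]; z=s['eef_pos'][2]-11.4+15
p=w2px(f,np.c_[x+30*np.cos(an),y+30*np.sin(an),0*an+z]); print('dish top',p.min(0),p.max(0))
E
```

```text
15.05 [ 496.70275831 -312.59105     165.09144158] [-3.14157823e+00 -8.19615035e-05  1.79299724e+00] 59.63547327648154
[263.18745241 315.35399275] [385.68736656 421.22945564] [[324.43138595 370.79075212]]
dish top [255.88266028 250.55430591] [394.53623581 376.25116854]
```

View pics/w7.png

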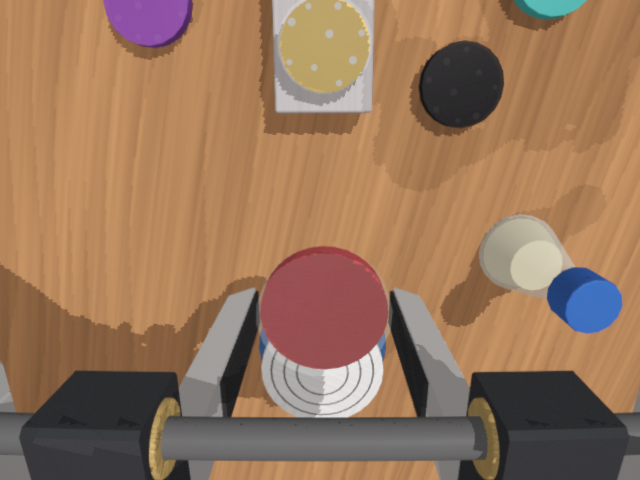

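The dish is held flat, with the turntable disc centred at about (323,371) as predicted. I go over it and lower.

Request:
jog_arm:
  series:
    - [0.01,-0.06,0,0,0,0,0.45]
    - [0.04,-0.2,0,0,0,0,0.45]
    - [0.09,-0.4,0,0,0,0,0.45]
    - [0.13,-0.6,0,0,0,0,0.45]
    - [0.17,-0.76,0,0,0,0,0.45]
    - [0.19,-0.85,0,0,0,0,0.45]
    - [0.195,-0.879,0,0,0,0,0.45]
    - [0.195,-0.879,0,0,0,0,0.45]

```text
clock: 15.72
eef_pos: [520.0, -419.2, 164.7]
eef_rot: [-3.141, -0.0, 1.792]
wrist_force: [0.2, 0.5, -0.9]
finger_gap: 59.5
finger_force: 10.0
```

Request:
jog_arm:
  series:
    - [0,0,-0.08,0,0,0,0.45]
    - [0,0,-0.22,0,0,0,0.45]
    - [0,0,-0.4,0,0,0,0.45]
    - [0,0,-0.6,0,0,0,0.45]
    - [0,0,-0.74,0,0,0,0.45]
    - [0,0,-0.82,0,0,0,0.45]
    - [0,0,-0.85,0,0,0,0.45]
    - [0,0,-0.85,0,0,0,0.45]

```text
clock: 16.38
eef_pos: [520.1, -418.2, 62.7]
eef_rot: [-3.141, -0.001, 1.793]
wrist_force: [0.7, -0.8, -0.8]
finger_gap: 59.7
finger_force: 10.0
```

Request:
jog_arm:
  series:
    - [0,0,-0.01,0,0,0,0.45]
    - [0,0,-0.02,0,0,0,0.45]
    - [0,0,-0.03,0,0,0,0.45]
    - [0,0,-0.04,0,0,0,0.45]
    - [0,0,-0.042,0,0,0,0.45]
    - [0,0,-0.042,0,0,0,0.45]
    - [0,0,-0.042,0,0,0,0.45]

```text
clock: 16.97
eef_pos: [520.1, -418.8, 58.1]
eef_rot: [3.142, 0.0, 1.792]
wrist_force: [-0.4, 0.2, -0.2]
finger_gap: 59.7
finger_force: 10.0
```

Request:
jog_arm:
  series:
    - [0,0,-0.003,0,0,0,0.45]
    - [0,0,-0.006,0,0,0,0.45]
    - [0,0,-0.008,0,0,0,0.45]
    - [0,0,-0.008,0,0,0,0.45]

```text
clock: 17.3
eef_pos: [520.1, -418.8, 57.5]
eef_rot: [3.141, 0.0, 1.792]
wrist_force: [-2.2, 2.5, 3.6]
finger_gap: 59.3
finger_force: 10.0
```

Request:
jog_arm:
  series:
    - [0,0,0.002,0,0,0,0.34]
    - [0,0,0.002,0,0,0,0.28]
    - [0,0,0.002,0,0,0,0.15]
    - [0,0,0.002,0,0,0,0.1]
    - [0,0,0.002,0,0,0,0.1]
    - [0,0,0.002,0,0,0,0.1]

```text
clock: 17.8
eef_pos: [520.1, -418.7, 57.2]
eef_rot: [-3.142, -0.0, 1.792]
wrist_force: [-0.0, 0.4, 0.3]
finger_gap: 84.1
finger_force: 0.0
```

Request:
jog_arm:
  series:
    - [0,0,0.1,0,0,0,0.1]
    - [0,0,0.3,0,0,0,0.1]
    - [0,0,0.6,0,0,0,0.1]
    - [0,0,0.9,0,0,0,0.1]
    - [0,0,0.998,0,0,0,0.1]
    - [0,0,0.998,0,0,0,0.1]
    - [0,0,0.998,0,0,0,0.1]
    - [0,0,0.998,0,0,0,0.1]

```text
clock: 18.47
eef_pos: [519.7, -418.3, 175.6]
eef_rot: [-3.14, -0.002, 1.792]
wrist_force: [0.7, -0.6, -0.1]
finger_gap: 84.6
finger_force: 0.0
```

```bash
python3 - <<'E'
from h import *
f='w8.png'; snap('wrist',f); s=manip.read_state(); print(s['clock'],s['eef_pos'],s['eef_rot'],s['finger_gap'])
H,S,V=hsv(f); an=np.linspace(0,6.28,181)
u=w2px(f,[520,-418.5,60])[0].astype(int); print(u)
r=((H>165)|(H<6))&(S>110); disc(f,r,u,59,29,[520,-418.5])
wh=(S<60)&(V>120); disc(f,wh|r,u,46,48,[520,-418.5])
a=cv2.imread('pics/w8.png'); cv2.imwrite('pics/c8.png',cv2.resize(a[140:320,210:440],None,fx=3.3,fy=3.3,interpolation=2))
E
```

```text
18.5167 [ 519.62940767 -418.30528044  175.3246098 ] [-3.14002651e+00 -2.22839121e-03  1.79229271e+00] 84.36251188293673
[325 239]
w8.png [ 519.3 -418. ] [-2.3 -0.6  2.3  0.8]
w8.png [ 518.6 -418.4] [ 1.4  0.5 -1.4 -0.8]
```

View pics/c8.png

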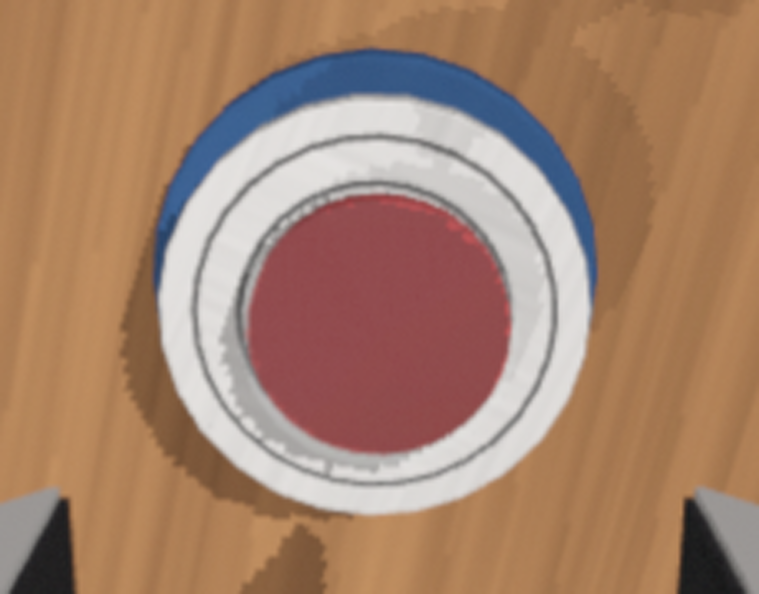

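The red dish is centred to within about 1 mm. Next is the yellow dish.

Request:
jog_arm:
  series:
    - [-0.06,0.25,0,0,0,0,0.1]
    - [-0.13,0.6,0,0,0,0,0.1]
    - [-0.213,0.966,0,0,0,0,0.1]

```text
clock: 18.77
eef_pos: [494.3, -305.8, 174.9]
eef_rot: [-3.14, -0.002, 1.791]
wrist_force: [0.8, -0.3, 0.2]
finger_gap: 84.5
finger_force: 0.0
```

Request:
jog_arm:
  series:
    - [-0.07,0.32,0,0,0,0,0.1]
    - [-0.14,0.64,0,0,0,0,0.1]
    - [-0.19,0.86,0,0,0,0,0.1]
    - [-0.213,0.966,0,0,0,0,0.1]
    - [-0.213,0.966,0,0,0,0,0.1]
    - [-0.213,0.966,0,0,0,0,0.1]
    - [-0.213,0.966,0,0,0,0,0.1]
    - [-0.213,0.966,0,0,0,0,0.1]

```text
clock: 19.43
eef_pos: [470.1, -192.5, 176.7]
eef_rot: [-3.141, -0.0, 1.791]
wrist_force: [0.2, -0.0, 1.2]
finger_gap: 84.6
finger_force: 0.0
```

```bash
python3 - <<'E'
from h import *
f='w9.png'; snap('wrist',f); s=manip.read_state(); print(s['clock'],s['eef_pos'],s['eef_rot'],s['finger_gap'])
H,S,V=hsv(f); u=w2px(f,[469,-187,49])[0].astype(int); print(u)
disc(f,(H>18)&(H<32)&(S>110),u,47,29,[469,-187])
# case edges: grey low-saturation blob
m=((S<50)&(V>70)).astype('uint8'); m=cv2.morphologyEx(m,cv2.MORPH_OPEN,np.ones((3,3)))
l=cv2.connectedComponents(m)[1]; q=w2px(f,[459.3,-146.3,34])[0].astype(int); c,_=cv2.findContours((l==l[q[1],q[0]]).astype('uint8'),0,1)
c=max(c,key=cv2.contourArea)[:,0]; print(q,l[q[1],q[0]],c.min(0),c.max(0))
w=px2w(f,c.astype(float),34)[:,:2].astype('float32'); print(cv2.minAreaRect(w))
E
```

```text
19.4833 [ 470.02151863 -192.36733398  176.66518003] [-3.14107596e+00 -3.14680462e-04  1.79099575e+00] 84.79497919002324
[324 227]
w9.png [ 468.  -187.3] [-1.9 -0.5  1.9  0.7]
[324 166] 1 [274  42] [369 275]
((457.6902160644531, -146.62130737304688), (65.58511352539062, 169.04774475097656), 12.924117088317871)
```

Request:
jog_arm:
  series:
    - [-0.013,0.042,-0.2,0,0,0,0.1]
    - [-0.013,0.042,-0.5,0,0,0,0.1]
    - [-0.013,0.042,-0.75,0,0,0,0.1]
    - [-0.013,0.042,-0.9,0,0,0,0.1]
    - [-0.013,0.042,-0.98,0,0,0,0.1]
    - [-0.013,0.042,-1.0,0,0,0,0.1]
    - [-0.013,0.042,-1.0,0,0,0,0.1]

```text
clock: 20.07
eef_pos: [468.5, -186.7, 57.2]
eef_rot: [-3.141, -0.0, 1.792]
wrist_force: [-0.6, -1.0, 0.5]
finger_gap: 84.5
finger_force: 0.0
```

Request:
jog_arm:
  series:
    - [0,0,-0.05,0,0,0,0.1]
    - [0,0,-0.1,0,0,0,0.1]
    - [0,0,-0.1,0,0,0,0.1]
    - [0,0,-0.1,0,0,0,0.2]
    - [0,0,-0.1,0,0,0,0.3]
    - [0,0,-0.1,0,0,0,0.4]
    - [0,0,-0.1,0,0,0,0.45]
    - [0,0,-0.1,0,0,0,0.45]
  grip_force: 10

```text
clock: 20.73
eef_pos: [468.6, -186.3, 45.3]
eef_rot: [3.141, 0.0, 1.792]
wrist_force: [-1.3, 0.5, 1.4]
finger_gap: 59.9
finger_force: 10.0
```

Request:
jog_arm:
  series:
    - [0,0,0,0,0,0,0.45]
    - [0,0,0,0,0,0,0.45]
    - [0,0,0,0,0,0,0.45]

```text
clock: 20.98
eef_pos: [468.6, -186.3, 45.3]
eef_rot: [3.141, 0.0, 1.792]
wrist_force: [-0.7, 0.2, 4.3]
finger_gap: 59.6
finger_force: 10.0
```

Request:
jog_arm:
  series:
    - [0,0,0.03,0,0,0,0.45]
    - [0,0,0.12,0,0,0,0.45]
    - [0,0,0.3,0,0,0,0.45]
    - [0,0,0.52,0,0,0,0.45]
    - [0,0,0.74,0,0,0,0.45]
    - [0,0,0.9,0,0,0,0.45]
    - [0,0,0.98,0,0,0,0.45]
    - [0,0,1.0,0,0,0,0.45]

```text
clock: 21.65
eef_pos: [468.9, -186.5, 167.1]
eef_rot: [3.139, 0.002, 1.792]
wrist_force: [-0.6, 0.4, -0.4]
finger_gap: 59.8
finger_force: 10.0
```

Request:
jog_arm:
  series:
    - [0.03,0.05,0,0,0,0,0.45]
    - [0.1,0.16,0,0,0,0,0.45]
    - [0.2,0.32,0,0,0,0,0.45]
    - [0.31,0.49,0,0,0,0,0.45]
    - [0.42,0.66,0,0,0,0,0.45]
    - [0.534,0.841,0,0,0,0,0.45]

```text
clock: 22.15
eef_pos: [532.5, -83.9, 163.4]
eef_rot: [-3.139, -0.001, 1.792]
wrist_force: [0.5, -0.4, -0.1]
finger_gap: 59.6
finger_force: 10.0
```

Request:
jog_arm:
  series:
    - [0.11,0.17,0,0,0,0,0.45]
    - [0.22,0.34,0,0,0,0,0.45]
    - [0.32,0.51,0,0,0,0,0.45]
    - [0.41,0.65,0,0,0,0,0.45]
    - [0.48,0.76,0,0,0,0,0.45]
    - [0.52,0.82,0,0,0,0,0.45]
    - [0.534,0.841,0,0,0,0,0.45]
    - [0.534,0.841,0,0,0,0,0.45]

```text
clock: 22.82
eef_pos: [596.3, 15.9, 164.1]
eef_rot: [-3.14, -0.0, 1.793]
wrist_force: [-1.1, -0.5, -0.7]
finger_gap: 59.9
finger_force: 10.0
```

Request:
jog_arm:
  series:
    - [0,0,0,0,0,0,0.45]
    - [0,0,0,0,0,0,0.45]
    - [0,0,0,0,0,0,0.45]

```text
clock: 23.07
eef_pos: [596.4, 14.9, 165.1]
eef_rot: [3.142, 0.0, 1.791]
wrist_force: [0.1, 0.3, -0.0]
finger_gap: 59.5
finger_force: 10.0
```

```bash
python3 - <<'E'
from h import *
f='w10.png'; snap('wrist',f); s=manip.read_state(); print(s['clock'],s['eef_pos'],s['eef_rot'],s['finger_gap'])
H,S,V=hsv(f); u=w2px(f,[661,116,24])[0].astype(int); print(u,S[u[1],u[0]],V[u[1],u[0]])
disc(f,(S<60)&(V>200),u,24,39,[661,116])
x,y,z=s['eef_pos']; u=w2px(f,[x,y,z-11.3+13])[0].astype(int); disc(f,(H>18)&(H<32)&(S>110),u,z-11.3+13,29,[x,y])
E
```

```text
23.1167 [596.40379781  14.98295629 165.21214896] [3.14144373e+00 8.47475608e-05 1.79149641e+00] 59.898134473101564
[445 114] 15 228
w10.png [659.8 115.9] [ 2.   1.6 -2.1 -2. ]
w10.png [595.8  15.3] [-2.9  0.8  2.9 -0.6]
```

Request:
jog_arm:
  series:
    - [0.03,0.05,0,0,0,0,0.45]
    - [0.1,0.16,0,0,0,0,0.45]
    - [0.22,0.35,0,0,0,0,0.45]
    - [0.34,0.54,0,0,0,0,0.45]
    - [0.45,0.7,0,0,0,0,0.45]
    - [0.51,0.8,0,0,0,0,0.45]
    - [0.536,0.842,0,0,0,0,0.45]
    - [0.536,0.842,0,0,0,0,0.45]

```text
clock: 23.78
eef_pos: [661.1, 117.6, 164.6]
eef_rot: [-3.141, -0.0, 1.793]
wrist_force: [-0.7, -0.6, -0.7]
finger_gap: 59.7
finger_force: 10.0
```

Request:
jog_arm:
  series:
    - [0,0,-0.08,0,0,0,0.45]
    - [0,0,-0.22,0,0,0,0.45]
    - [0,0,-0.42,0,0,0,0.45]
    - [0,0,-0.64,0,0,0,0.45]
    - [0,0,-0.82,0,0,0,0.45]
    - [0,0,-0.94,0,0,0,0.45]
    - [0,0,-1.0,0,0,0,0.45]
    - [0,0,-1.0,0,0,0,0.45]

```text
clock: 24.45
eef_pos: [660.2, 116.0, 43.7]
eef_rot: [-3.139, -0.0, 1.792]
wrist_force: [0.5, -0.7, 0.2]
finger_gap: 59.6
finger_force: 10.0
```

Request:
jog_arm:
  series:
    - [0,0,-0.02,0,0,0,0.45]
    - [0,0,-0.04,0,0,0,0.45]
    - [0,0,-0.06,0,0,0,0.45]
    - [0,0,-0.07,0,0,0,0.45]
    - [0,0,-0.073,0,0,0,0.45]
    - [0,0,-0.073,0,0,0,0.45]
    - [0,0,-0.073,0,0,0,0.45]

```text
clock: 25.03
eef_pos: [661.0, 116.7, 36.5]
eef_rot: [3.141, 0.0, 1.792]
wrist_force: [0.2, 0.8, 0.1]
finger_gap: 59.4
finger_force: 10.0
```

Request:
jog_arm:
  series:
    - [-0.002,-0.004,-0.003,0,0,0,0.45]
    - [-0.002,-0.004,-0.006,0,0,0,0.45]
    - [-0.002,-0.004,-0.01,0,0,0,0.45]
    - [-0.002,-0.004,-0.01,0,0,0,0.45]

```text
clock: 25.37
eef_pos: [660.7, 116.1, 35.4]
eef_rot: [3.141, 0.0, 1.792]
wrist_force: [-1.9, -0.5, 2.7]
finger_gap: 59.8
finger_force: 10.0
```

Request:
jog_arm:
  series:
    - [0,0,0.002,0,0,0,0.34]
    - [0,0,0.002,0,0,0,0.28]
    - [0,0,0.002,0,0,0,0.15]
    - [0,0,0.002,0,0,0,0.1]
    - [0,0,0.002,0,0,0,0.1]
    - [0,0,0.002,0,0,0,0.1]

```text
clock: 25.87
eef_pos: [660.6, 116.2, 35.3]
eef_rot: [-3.142, 0.0, 1.792]
wrist_force: [0.2, 0.2, 0.1]
finger_gap: 84.0
finger_force: 0.0
```

Request:
jog_arm:
  series:
    - [0,0,0.1,0,0,0,0.1]
    - [0,0,0.3,0,0,0,0.1]
    - [0,0,0.6,0,0,0,0.1]
    - [0,0,0.9,0,0,0,0.1]
    - [0,0,1.0,0,0,0,0.1]
    - [0,0,1.0,0,0,0,0.1]
    - [0,0,1.0,0,0,0,0.1]
    - [0,0,1.0,0,0,0,0.1]

```text
clock: 26.53
eef_pos: [660.0, 116.1, 153.9]
eef_rot: [-3.139, -0.0, 1.792]
wrist_force: [0.4, 0.5, -0.1]
finger_gap: 84.8
finger_force: 0.0
```

```bash
python3 - <<'E'
from h import *
f='w11.png'; snap('wrist',f); s=manip.read_state(); print(s['clock'],s['eef_pos'],s['eef_rot'],s['finger_gap'])
H,S,V=hsv(f); u=w2px(f,[661,116,39])[0].astype(int)
y=(H>18)&(H<32)&(S>110); disc(f,y,u,37,29,[661,116]); disc(f,y|((S<60)&(V>150)),u,24,39,[661,116])
E
```

```text
26.5833 [659.97676984 116.0404289  153.57336441] [-3.13878539e+00 -2.81117462e-04  1.79229044e+00] 84.46406218420786
w11.png [660.2 115.1] [-2.7 -0.9  2.7  1.2]
w11.png [660.1 115.6] [ 3.2  2.8 -3.2 -3.5]
```

Yellow is centred. Back to the case.

Request:
jog_arm:
  series:
    - [-0.15,-0.2,0,0,0,0,0.1]
    - [-0.36,-0.48,0,0,0,0,0.1]
    - [-0.562,-0.73,0,0,0,0,0.1]
    - [-0.562,-0.73,0,0,0,0,0.1]

```text
clock: 26.92
eef_pos: [589.5, 24.6, 153.7]
eef_rot: [-3.137, -0.0, 1.789]
wrist_force: [1.7, -0.2, 0.7]
finger_gap: 84.5
finger_force: 0.0
```

Request:
jog_arm:
  series:
    - [-0.19,-0.25,0,0,0,0,0.1]
    - [-0.38,-0.5,0,0,0,0,0.1]
    - [-0.562,-0.73,0,0,0,0,0.1]
    - [-0.562,-0.73,0,0,0,0,0.1]

```text
clock: 27.25
eef_pos: [522.8, -62.2, 154.3]
eef_rot: [-3.139, -0.0, 1.789]
wrist_force: [0.9, -0.4, 0.2]
finger_gap: 84.9
finger_force: 0.0
```

Request:
jog_arm:
  series:
    - [-0.19,-0.25,0,0,0,0,0.1]
    - [-0.38,-0.5,0,0,0,0,0.1]
    - [-0.562,-0.73,0,0,0,0,0.1]
    - [-0.562,-0.73,0,0,0,0,0.1]
    - [-0.562,-0.73,0,0,0,0,0.1]
    - [-0.562,-0.73,0,0,0,0,0.1]
    - [-0.562,-0.73,0,0,0,0,0.1]
    - [-0.562,-0.73,0,0,0,0,0.1]

```text
clock: 27.92
eef_pos: [458.9, -145.8, 155.1]
eef_rot: [-3.141, -0.0, 1.794]
wrist_force: [-0.5, -1.2, -0.2]
finger_gap: 84.4
finger_force: 0.0
```

```bash
cat >> h.py <<'E'
def case(f,g,z):
    H,S,V=hsv(f); m=((S<50)&(V>70)).astype('uint8'); m=cv2.morphologyEx(m,cv2.MORPH_OPEN,np.ones((3,3)))
    l=cv2.connectedComponents(m)[1]; q=w2px(f,[*g,z])[0].astype(int); c,_=cv2.findContours((l==l[q[1],q[0]]).astype('uint8'),0,1)
    c=max(c,key=cv2.contourArea)[:,0]; print(q,c.min(0),c.max(0),cv2.minAreaRect(px2w(f,c.astype(float),z)[:,:2].astype('float32')))
E
python3 - <<'E'
from h import *
s=manip.read_state(); print(s['clock'],s['eef_pos'],s['eef_rot'])
snap('wrist','w12.png'); snap('top','t12.png')
case('w12.png',[458.2,-146.5],34); case('t12.png',[458.2,-146.5],34)
E
```

```text
27.9167 [ 458.88226015 -145.75445849  155.0715944 ] [-3.14121602e+00 -3.65882928e-04  1.79378131e+00]
[323 237] [274 115] [372 342] ((457.6096496582031, -146.15597534179688), (65.49665069580078, 167.89308166503906), 12.897798538208008)
[406 253] [0 0] [639 479] ((502.0311279296875, 29.020263671875), (958.1013793945312, 1310.251708984375), 1.484261393547058)
```

Request:
jog_arm:
  series:
    - [-0.006,-0.003,-0.2,0,0,0,0]
    - [-0.006,-0.003,-0.5,0,0,0,0]
    - [-0.006,-0.003,-0.8,0,0,0,0]
    - [-0.006,-0.003,-0.95,0,0,0,0.1]
    - [-0.006,-0.003,-1.0,0,0,0,0.1]
    - [-0.006,-0.003,-1.0,0,0,0,0.1]
    - [-0.006,-0.003,-1.0,0,0,0,0.1]

```text
clock: 28.6
eef_pos: [458.3, -147.0, 36.3]
eef_rot: [3.141, 0.001, 1.793]
wrist_force: [-0.5, 1.0, -0.0]
finger_gap: 84.5
finger_force: 0.0
```

Request:
jog_arm:
  series:
    - [0,0,-0.05,0,0,0,0.1]
    - [0,0,-0.1,0,0,0,0.1]
    - [0,0,-0.15,0,0,0,0.1]
    - [0,0,-0.15,0,0,0,0.1]
    - [0,0,-0.15,0,0,0,0.2]
    - [0,0,-0.15,0,0,0,0.25]
    - [0,0,-0.15,0,0,0,0.3]
    - [0,0,-0.15,0,0,0,0.4]
  grip_force: 35

```text
clock: 29.27
eef_pos: [457.8, -147.1, 17.6]
eef_rot: [3.141, 0.0, 1.792]
wrist_force: [-0.4, -0.2, 0.4]
finger_gap: 65.8
finger_force: 35.0
```

Request:
jog_arm:
  series:
    - [0,0,0,0,0,0,0.4]
    - [0,0,0,0,0,0,0.4]
    - [0,0,0,0,0,0,0.4]
    - [0,0,0,0,0,0,0.4]

```text
clock: 29.6
eef_pos: [457.8, -147.1, 17.6]
eef_rot: [3.141, 0.0, 1.792]
wrist_force: [0.6, 1.1, 4.2]
finger_gap: 65.6
finger_force: 35.0
```

Request:
jog_arm:
  series:
    - [0,0,0.03,0,0,0,0.4]
    - [0,0,0.1,0,0,0,0.4]
    - [0,0,0.22,0,0,0,0.4]
    - [0,0,0.38,0,0,0,0.4]
    - [0,0,0.52,0,0,0,0.4]
    - [0,0,0.6,0,0,0,0.4]
    - [0,0,0.63,0,0,0,0.4]
    - [0,0,0.63,0,0,0,0.4]

```text
clock: 30.27
eef_pos: [457.7, -147.0, 93.4]
eef_rot: [3.141, 0.0, 1.792]
wrist_force: [-0.6, 0.7, -4.7]
finger_gap: 65.8
finger_force: 35.0
```

Request:
jog_arm:
  series:
    - [0,0.04,0,0,0,-0.005,0.4]
    - [0,0.13,0,0,0,-0.015,0.4]
    - [0,0.26,0,0,0,-0.03,0.4]
    - [0,0.4,0,0,0,-0.045,0.4]
    - [0,0.54,0,0,0,-0.06,0.4]
    - [0,0.68,0,0,0,-0.075,0.4]
    - [0,0.82,0,0,0,-0.085,0.4]

```text
clock: 30.85
eef_pos: [456.9, -47.4, 91.9]
eef_rot: [-3.14, -0.001, 1.657]
wrist_force: [0.4, 0.1, -4.8]
finger_gap: 65.7
finger_force: 35.0
```

Request:
jog_arm:
  series:
    - [0,0.14,0,0,0,-0.015,0.4]
    - [0,0.28,0,0,0,-0.03,0.4]
    - [0,0.42,0,0,0,-0.045,0.4]
    - [0,0.55,0,0,0,-0.06,0.4]
    - [0,0.67,0,0,0,-0.07,0.4]
    - [0,0.76,0,0,0,-0.08,0.4]
    - [0,0.81,0,0,0,-0.084,0.4]
    - [0,0.82,0,0,0,-0.084,0.4]

```text
clock: 31.52
eef_pos: [457.1, 50.7, 92.2]
eef_rot: [-3.14, 0.0, 1.528]
wrist_force: [-0.3, 0.1, -4.4]
finger_gap: 65.9
finger_force: 35.0
```

Request:
jog_arm:
  series:
    - [0,0.05,0,0,0,0,0.4]
    - [0,0.18,0,0,0,0,0.4]
    - [0,0.35,0,0,0,0,0.4]
    - [0,0.53,0,0,0,0,0.4]
    - [0,0.68,0,0,0,0,0.4]
    - [0,0.79,0,0,0,0,0.4]
    - [0,0.83,0,0,0,0,0.4]
    - [0,0.84,0,0,0,0,0.4]

```text
clock: 32.18
eef_pos: [457.5, 150.9, 92.7]
eef_rot: [-3.141, 0.0, 1.528]
wrist_force: [-0.2, 0.1, -4.0]
finger_gap: 65.7
finger_force: 35.0
```

Request:
jog_arm:
  series:
    - [0,0,0,0,0,0,0.4]
    - [0,0,0,0,0,0,0.4]
    - [0,0,0,0,0,0,0.4]

```text
clock: 32.43
eef_pos: [457.7, 149.9, 93.0]
eef_rot: [-3.142, 0.0, 1.526]
wrist_force: [0.2, -0.1, -4.2]
finger_gap: 65.8
finger_force: 35.0
```

```bash
python3 - <<'E'
from h import *
s=manip.read_state(); print(s['clock'],s['eef_pos'],s['eef_rot'],s['finger_gap'])
snap('wrist','w13.png'); f='w13.png'
case(f,[s['eef_pos'][0],s['eef_pos'][1]+20],s['eef_pos'][2]-17.6+34)
# tray from wrist views: extents at far end; and tray from earlier wrist view w3/w5 not full
H,S,V=hsv(f); m=((H>50)&(H<80)&(S>120)).astype('uint8'); c,_=cv2.findContours(m,0,1); c=max(c,key=cv2.contourArea)[:,0]
w=px2w(f,c.astype(float),12)[:,:2]; print(w.min(0),w.max(0))
# predicted rim corners in the picture
a=np.radians(-2.5); R=np.array([[np.cos(a),-np.sin(a)],[np.sin(a),np.cos(a)]])
k=np.array([[58,110],[58,-110],[-58,-110],[-58,110]])@R.T+[456.5,151.3]; print(w2px(f,np.c_[k,[12]*4]).round(0))
E
```

```text
32.4333 [457.67755563 149.8727133   92.95212245] [-3.14154576e+00  1.07862464e-04  1.52599284e+00] 65.83577076840459
[322 284] [166 110] [482 417] ((458.2594299316406, 171.28515625), (127.72383880615234, 136.6295623779297), 87.46659851074219)
[397.55941276 124.30057199] [517.78084139 276.42356625]
[[427.  63.]
 [405. 402.]
 [240. 402.]
 [217.  64.]]
```

View pics/w13.png

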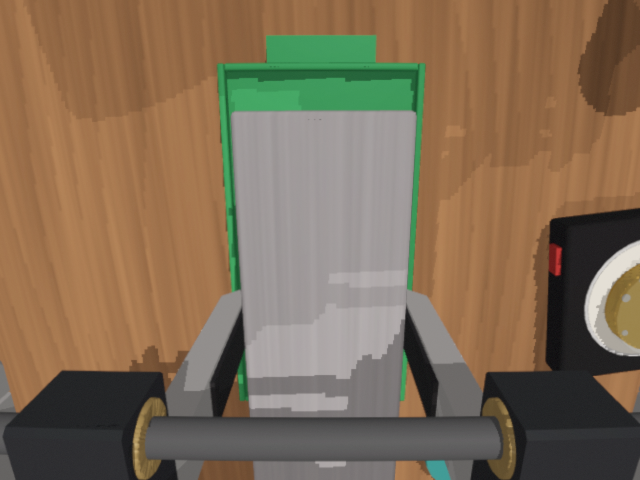

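The case sits over the tray, square with it; the rim corners at (219,65) and (424,66) match the prediction. I lower it.

Request:
jog_arm:
  series:
    - [-0.005,0.001,-0.04,0,0,-0.002,0.4]
    - [-0.011,0.003,-0.12,0,0,-0.002,0.4]
    - [-0.011,0.003,-0.25,0,0,-0.002,0.4]
    - [-0.011,0.003,-0.38,0,0,-0.002,0.4]
    - [-0.011,0.003,-0.48,0,0,-0.002,0.4]
    - [-0.011,0.003,-0.54,0,0,-0.002,0.4]
    - [-0.011,0.003,-0.56,0,0,-0.002,0.4]
    - [-0.011,0.003,-0.56,0,0,-0.002,0.4]

```text
clock: 33.15
eef_pos: [456.0, 150.9, 25.2]
eef_rot: [-3.141, 0.0, 1.524]
wrist_force: [0.7, 0.9, -4.3]
finger_gap: 65.8
finger_force: 35.0
```

Request:
jog_arm:
  series:
    - [0,0,-0.008,0,0,0,0.4]
    - [0,0,-0.016,0,0,0,0.4]
    - [0,0,-0.022,0,0,0,0.4]
    - [0,0,-0.026,0,0,0,0.4]
    - [0,0,-0.026,0,0,0,0.4]
    - [0,0,-0.026,0,0,0,0.4]

```text
clock: 33.65
eef_pos: [456.3, 151.0, 22.8]
eef_rot: [3.141, -0.0, 1.524]
wrist_force: [-0.1, -0.7, -4.0]
finger_gap: 65.7
finger_force: 35.0
```

Request:
jog_arm:
  series:
    - [0,-0.003,-0.003,0,0,0,0.4]
    - [0,-0.003,-0.006,0,0,0,0.4]
    - [0,-0.003,-0.009,0,0,0,0.4]
    - [0,-0.003,-0.011,0,0,0,0.4]
    - [0,-0.003,-0.011,0,0,0,0.4]

```text
clock: 34.07
eef_pos: [456.3, 150.6, 21.6]
eef_rot: [3.141, 0.0, 1.524]
wrist_force: [-3.2, -0.6, 3.7]
finger_gap: 65.8
finger_force: 35.0
```

Request:
jog_arm:
  series:
    - [0,0,0.001,0,0,0,0.28]
    - [0,0,0.001,0,0,0,0.24]
    - [0,0,0.001,0,0,0,0.21]
    - [0,0,0.001,0,0,0,0.2]
    - [0,0,0.001,0,0,0,0.2]
    - [0,0,0.001,0,0,0,0.2]

```text
clock: 34.57
eef_pos: [456.4, 150.6, 21.5]
eef_rot: [3.141, -0.0, 1.524]
wrist_force: [-0.1, 0.4, -0.1]
finger_gap: 75.1
finger_force: 0.0
```

Request:
jog_arm:
  series:
    - [0,0,0.05,0,0,0,0.2]
    - [0,0,0.15,0,0,0,0.2]
    - [0,0,0.35,0,0,0,0.2]
    - [0,0,0.6,0,0,0,0.2]
    - [0,0,0.9,0,0,0,0.1]
    - [0,0,1.0,0,0,0,0]
    - [0,0,1.0,0,0,0,0]
    - [0,0,1.0,0,0,0,0]

```text
clock: 35.23
eef_pos: [456.3, 150.6, 141.8]
eef_rot: [3.14, -0.0, 1.524]
wrist_force: [0.3, 0.4, -0.0]
finger_gap: 93.4
finger_force: 0.0
```

Request:
jog_arm:
  series:
    - [0,-0.3,0.2,0,0,0,0]
    - [0,-0.6,0.4,0,0,0,0]
    - [0,-0.9,0.6,0,0,0,0]
    - [0,-0.9,0.8,0,0,0,0]
    - [0,-0.9,0.8,0,0,0,0]
    - [0,-0.9,0.8,0,0,0,0]
    - [0,-0.9,0.8,0,0,0,0]
    - [0,-0.9,0.8,0,0,0,0]

```text
clock: 35.9
eef_pos: [455.7, 43.1, 235.7]
eef_rot: [-3.139, 0.0, 1.524]
wrist_force: [0.8, -0.8, -0.2]
finger_gap: 94.1
finger_force: 0.0
```

```bash
python3 - <<'E'
from h import *
s=manip.read_state(); print(s['clock'],s['eef_pos'],s['eef_rot'],s['finger_gap'])
f='w14.png'; snap('wrist',f); snap('top','t14.png'); snap('scene','s14.png')
case(f,[456.3,151],38)
H,S,V=hsv(f); m=((H>50)&(H<80)&(S>120)).astype('uint8'); c,_=cv2.findContours(m,0,1); c=max(c,key=cv2.contourArea)[:,0]
print(c.min(0),c.max(0),cv2.minAreaRect(px2w(f,c.astype(float),10)[:,:2].astype('float32')))
E
```

```text
35.9 [455.71188041  43.09780456 235.72152406] [-3.13860798e+00  1.15283077e-04  1.52449254e+00] 94.11400297626322
[319  84] [277   0] [360 187] ((455.217041015625, 140.24856567382812), (147.65403747558594, 65.66470336914062), 87.34361267089844)
[251   0] [387 222] ((454.3791198730469, 124.59637451171875), (192.9361114501953, 115.45565032958984), 87.4963150024414)
```

View pics/t14.png

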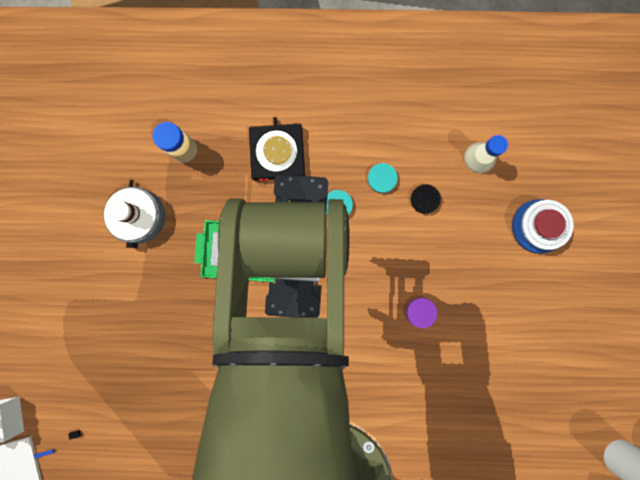

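The top view shows everything in place: jar on the stirrer at (132,213), yellow dish on the lamp at (276,150), red dish on the turntable at (549,223), bystanders unmoved. In the wrist picture the case and tray angles agree to 0.2°. I'm handing in.

```bash
python3 -c "
from cell import manip
print(manip.sign_off())"
```

```text
the job is handed in; nothing more can be done
None
```

The job is handed in at about 36 s of the 106 s: jar on the stirrer, red dish on the turntable, yellow dish on the lamp and case square in the tray, with the dishes measured about 1 mm or less from centre, the jar about 1–2 mm, the case about 1 mm lengthwise and the bottle and flask unmoved; I viewed 15 pictures, one over your limit of 14.

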